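Unpin the hasp of a slant-top fastener bin and lay its lid aside

ROBOT

A 6-joint arm with a two-finger parallel gripper is mounted at the origin on the work surface; the furniture and walls round the work are solid. World frame = base frame: x ahead of the robot, y to its left, z up, the work surface at z = 0. Lengths are in m, angles in rad, forces in N, time in s.
With the tool pointing down it reaches from about 0.425 to 0.925 m from the base axis. Payload 12.5 kg.
Tool frame: the origin (TCP) lies midway between the tips of the shut fingers; the grasp point (between the pads) lies 19 mm behind it; z points along the fingers, y is the line along which they close (so a half turn about z gives the same grasp; the last joint's range is limited). The gripper opens to 85 mm and grips with 20 to 120 N. Pads are 22 mm wide; open, the fingers measure 114 mm over their backs; the gripper's body (76 mm by 85 mm) begins 54 mm behind the grasp point. The pads swing forward as they close: fully open they stand 13 mm farther back than shut.
Start: joints at [1.044, 0.491, 1.559, -0, 1.092, -0.106], TCP at [0.255, 0.571, 0.231] pointing down, gripper open.
Joint ranges: [-3.1, 3.1], [-0.84, 2.19], [0.05, 2.79], [-1.13, 4.28], [0.06, 2.93], [-2.69, 2.69]. Speed limits (rad/s): [2.22, 2.22, 2.79, 3.14, 3.14, 3.14].

INTERFACE

Orientations are given as a rotation vector (axis times angle).
In Python, from bench import robot, get_image, camera_info, spotter gives the robot as it stands.
- The arm moves only by the tool jog_arm, never from a script. Its argument "moves" is one flat list of numbers, 5 for each row, row after row: the gripper's target within -1 to 1 (shut at 1, half-way at 0, fully open at -1), then the shift along the tool's x, y, z in m, then the turn about the tool's z in rad. A call has 1 to 5 rows; each row is the pose to reach, as a shift and turn from the pose commanded when the call began, along the tool's axes at that moment; what a row does not reach only later rows make up. A row lasts 1/8 s, in which the tool goes at most 62.5 mm and 10.7 degrees, less where a joint would pass 70% of its speed; a pose out of reach is approached as far as the arm can. A call with a gripper value outside its range is refused whole. The fingers move at their own pace and stop on an object; "grip_force" is the grip in N (left out, the last holds). Time passes only in rows, so rows that repeat a pose let the fingers close. It gives the time, the measured TCP pose, the force, the opening and the grip force at its end, in the units of the state.
- robot.get_state(): the state, without advancing time (a new reading comes with each control period).
- get_image(name): name is "scene" or "side" or "wrist"; returns (picture, depth): 480x640x3 uint8, blue, green, red; 480x640 float32, m along the optical axis (not along the pixel's ray), 0 where there is no reading.
- camera_info(name): a dict with "intrinsics" (3x3 intrinsics, pixels), "rvec" (rotation vector, rad) and "tvec" (3), from world to camera coordinates, as OpenCV has them. Camera axes: x right, y down, z forward; pixel columns grow to the right and rows downward; lengths in m; the calibration is good to about 2 mm. A picture is of the moment at which its call begins: read the wrist's pose just before it. camera_info takes no time and is no camera call; for the wrist camera it gives the pose at the moment of the call.
- robot.close_job(): hands the job in; it is judged then, once.
Trained networks look in the newest picture that a camera, given by its name, has taken for a name from the list of things; names that differ only in an ending like _2 or _b are one class to them, and where a whole thing is asked for, a point or a joint stands for the part that bears it (a point fixed in the world has none). Each returns a list of dicts, best first, with "score" (0 to 1); they miss things now and then, are a little off and sometimes report something else, mostly with a low value. They report only what shows in the picture. A call takes as long as a camera call.
- spotter.spot_in(camera, target): "rect" ([left, top, right, bottom] in pixels, round what is visible of it).
The state is a dict: "time_s": time; "qpos": joint angles; "joint_vel": joint speeds; "tau": joint torques, N m; "ee_pos": TCP position; "tcp_rot": TCP orientation; "wrist_force": force on the tool from outside, world axes, zero at the start; "moment": the same for the moment, N m; "width": finger opening in m; "grasp_force": force on a finger pad.
Only numpy, scipy, OpenCV 4.12 (cv2) and the standard library are available. Lean on these libraries where they do the work, as an engineer would, in place of code of your own. Each camera call takes 0.05 s, during which the arm holds its last target. There are 200 camera calls.

TASK

Open the slant-top bin: draw the red-handled pin sideways out of the hasp staple, fold the hasp back off the staple, then slide the lid up from under its bottom lip, lift it away and lay it gently, handle up, in the middle of the green cutting mat. Put the pin in the steel parts tray, wholly inside and lying flat, and leave the hasp folded back. Do not disturb the things standing around.

Things in the scene. Friction and masses are not known exactly. Their poses are not given: they have to be found in the camera images.
- bin: fixed plywood bin, 210 (x) x 224 (y) x 195 mm, origin at its underside's centre, low front to its -x; its top slopes 30 degrees, up towards +x. The lid lies on the slope between cheeks (4 mm play each side). A wooden lip, 9 mm thick, 5 mm above the lid, covers its low 8 mm: ease the lid up 2 mm so that it does not drag, slide it 10 to 16 mm up the slope (stop at 20), lift it off square to the slope
- lid_handle (a point): centre of the lid's black grab bar: 120 mm long along the lid's y, 14 mm wide along its x, 16 mm deep, centre 30 mm above the lid's face, 22 mm clear beneath. Lid axes: x up the slope, y across, z square off its face; so at the start z leans 30 degrees from vertical towards the bin's low front. Laid flat, the bar's centre is 40 mm above the mat
- lid_mid (a point): middle of the loose lid's plate, half-way up its thickness; 192 (x) x 196 (y) x 10 mm, 0.4 kg, flat underneath, same axes as lid_handle, which lies 16 mm down the slope from here; centre of mass between the two. On it a block 56 x 56 x 20 mm high, 62 mm up the slope from here, carries the staple; a batten 22 mm wide, 16 mm high runs across 75 mm down the slope
- pin_handle (a point): centre of the loose pin's red handle: 22 mm thick, 60 mm long along the pin's y. From it towards -y a straight steel rod 10 mm thick, tip 119 mm from here; 0.07 kg. At the start it lies along the bin's y (handle to the bin's -y) in a staple 64 mm from here, 22 mm wide, eye 13 x 13 mm; handle 29 mm (centre) above the lid's face. Draw it along its +y: free after 70 mm
- pin_mid (a point): middle of the whole pin (149 mm long), 44.5 mm from pin_handle towards the rod; y along the pin towards the handle
- hasp (a joint): hinge of the hasp strap, rad: 0 lying on the staple's block; grows as the free end rises and swings back away from the lid; 1.57 stands square to the lid, stop at 2.4. Stiff (0.06 N m): stays where it is left. The pin locks it
- hasp_tip (a point): on the free end of the hasp strap, 106 mm from its hinge. Steel strap 4 mm thick, lying along the slope, here 38 mm wide across (along the bin's y) over 33 mm of length, ending 13 mm beyond this point, 20 mm clear of the lid's face; nearer the hinge 52 mm wide, with a slot over the staple
- hasp_hinge (a point): middle of the hasp's hinge axis (along the bin's y), above the lid's high edge; fixed to the bin, with the bin's axes. Behind, webbing rolls hang on the wall (x above 0.64, y -0.09 to 0.35, z 0.43 to 0.59 m): keep the arm clear of them
- tray: fixed open steel parts tray with a black floor, 140 (x) x 210 (y) x 28 mm, walls 3 mm, floor 4 mm above the bench; origin at the centre of its underside
- cutting_mat: fixed green cutting mat with a pale grid, 260 (x) x 220 (y) x 3 mm; origin at the centre of its underside
- jar_mid (a point): centre of the glass jar with yellow lid, loose bystander, 68 mm across, 113 mm tall, standing
- sanding_block_mid (a point): centre of the cork and wood sanding block, loose bystander, 63 x 110 x 30 mm, long along its y
- spool_mid (a point): centre of the spool of green thread, loose bystander, 46 mm across, 55 mm tall, standing
- beeswax_mid (a point): centre of the cake of beeswax, loose bystander, 62 mm across, 22 mm tall
- tape_measure_mid (a point): centre of the rolled tape measure, loose bystander, 62 x 79 x 15 mm
- mug_mid (a point): centre of the green mug, loose bystander, 86 mm across, 125 mm with its handle, 96 mm tall

How it is judged:
By the outcome, as a careful person would: the job done as asked, in the order asked, and still so for the second after the job is handed in, with the robot touching nothing.
It also fails if it takes over 70 s, if anything falls off the work surface, if the arm or the gripper's body presses on something with over 40 N, if the wrist force passes 120 N, or if a joint passes its speed limit or range.

## Working session

There is one attempt and no reset: what is moved stays moved. The work goes in short steps, Python scripts to look and compute and a tool call to move; the robot and the scene stay as the last step left them, time stands still between calls to the robot, and variables do not carry over. Pictures are saved under pics/ and viewed, at most 13 in all, crops included, and the job is handed in when it is done.

Besides the shell and the picture viewer there is one more tool, called after "Request:" as a command line: name --argument value ..., lists and objects as JSON in quotes. jog_arm: Moves the arm, as the interface text tells. Its arguments: {"type":"object","properties":{"moves":{"type":"array","items":{"type":"number"}},"grip_force":{"type":"number"}},"required":["moves"]}

```bash
ls; mkdir -p pics
cat > h.py <<'E'
import numpy as np, cv2
from scipy.spatial.transform import Rotation as R
from bench import robot, get_image, camera_info, spotter
def cam(n):
    i=camera_info(n); return np.array(i["intrinsics"]).reshape(3,3),R.from_rotvec(np.ravel(i["rvec"])).as_matrix(),np.ravel(i["tvec"])
def cloud(d,c):
    K,Rm,t=c; v,u=np.mgrid[:480,:640]
    p=np.stack([(u-K[0,2])/K[0,0]*d,(v-K[1,2])/K[1,1]*d,d],-1)
    w=(p-t)@Rm; w[d<=0]=np.nan; return w
def proj(P,c):
    K,Rm,t=c; q=(np.atleast_2d(P)@Rm.T+t)@K.T; return q[:,:2]/q[:,2:]
E
python3 - <<'E'
from h import *
s=robot.get_state(); print({k:np.round(v,3) for k,v in s.items()})
for n in ["scene","side"]:
    c=cam(n); im,d=get_image(n); cv2.imwrite(f"pics/{n}0.png",im); np.savez(f"{n}0.npz",im=im,d=d,w=cloud(d,c))
    print(n,"cam pos",-c[1].T@c[2],"axis",c[1][2])
    w=cloud(d,c)
    for t in ["bin","lid_mid","pin_handle","pin_mid","hasp","tray","cutting_mat","jar_mid","sanding_block_mid","spool_mid","beeswax_mid","tape_measure_mid","mug_mid"]:
        r=spotter.spot_in(n,t)[:1]
        for x in r:
            l,tp,rr,b=map(int,x["rect"]); q=w[max(tp,0):b,max(l,0):rr].reshape(-1,3); 
            print(t,round(x["score"],2),[l,tp,rr,b],np.round(w[min((tp+b)//2,479),min((l+rr)//2,639)],3))
E
```

```text
pics
{'time_s': np.float64(0.0), 'qpos': array([ 1.044,  0.492,  1.559,  0.   ,  1.092, -0.106]), 'joint_vel': array([ 0.001,  0.001,  0.   , -0.001, -0.001,  0.001]), 'tau': array([ 0.0000e+00, -6.1845e+01, -2.6160e+01, -0.0000e+00,  4.0000e-03,
       -0.0000e+00]), 'ee_pos': array([0.255, 0.57 , 0.231]), 'tcp_rot': array([-6.560e-01, -3.072e+00,  2.000e-03]), 'wrist_force': array([ 0.387,  0.098, -0.109]), 'moment': array([-0.002,  0.032,  0.035]), 'grasp_force': np.float64(0.0), 'width': np.float64(0.085)}
scene cam pos [-0.08853544 -0.49560636  0.88496716] axis [ 0.55221781  0.46718459 -0.69050276]
bin 0.57 [309, 214, 444, 368] [ 0.479 -0.177  0.118]
lid_mid 0.7 [313, 237, 425, 342] [ 0.477 -0.16   0.115]
pin_mid 0.66 [359, 252, 418, 288] [ 0.511 -0.184  0.165]
hasp 0.74 [361, 237, 402, 283] [ 0.511 -0.164  0.184]
tray 0.93 [183, 197, 268, 246] [0.509 0.391 0.006]
cutting_mat 0.98 [231, 232, 334, 320] [0.45  0.098 0.005]
jar_mid 0.82 [250, 169, 272, 214] [0.612 0.324 0.09 ]
sanding_block_mid 0.7 [200, 240, 245, 262] [0.4   0.275 0.032]
spool_mid 0.76 [222, 184, 241, 204] [0.587 0.441 0.04 ]
beeswax_mid 0.83 [180, 229, 201, 251] [0.379 0.394 0.021]
tape_measure_mid 0.91 [444, 332, 470, 356] [ 0.537 -0.369  0.016]
mug_mid 0.69 [431, 351, 486, 420] [ 0.45  -0.416  0.008]
side cam pos [-0.0763867   1.28488247  0.72859869] axis [ 0.37339221 -0.84136553 -0.39074582]
bin 0.89 [328, 217, 378, 277] [ 0.409 -0.074  0.091]
lid_mid 0.86 [329, 216, 374, 254] [ 0.442 -0.145  0.097]
pin_mid 0.5 [274, 347, 302, 368] [0.381 0.415 0.024]
tray 0.86 [205, 308, 284, 375] [0.521 0.375 0.003]
cutting_mat 0.7 [326, 211, 378, 277] [ 0.423 -0.103  0.087]
jar_mid 0.58 [192, 282, 223, 333] [0.62  0.377 0.075]
sanding_block_mid 0.72 [279, 313, 313, 348] [0.408 0.319 0.031]
spool_mid 0.81 [188, 325, 211, 354] [0.587 0.46  0.042]
beeswax_mid 0.63 [275, 346, 302, 370] [0.381 0.415 0.021]
mug_mid 0.57 [357, 203, 395, 239] [ 0.435 -0.378  0.064]
```

Run:
```python
import cv2
im=cv2.imread("pics/scene0.png"); cv2.imwrite("pics/sc0.png",cv2.resize(im[150:440,160:500],None,fx=2.05,fy=2.05,interpolation=cv2.INTER_CUBIC))
```

```text
(no output)
```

View pics/sc0.png

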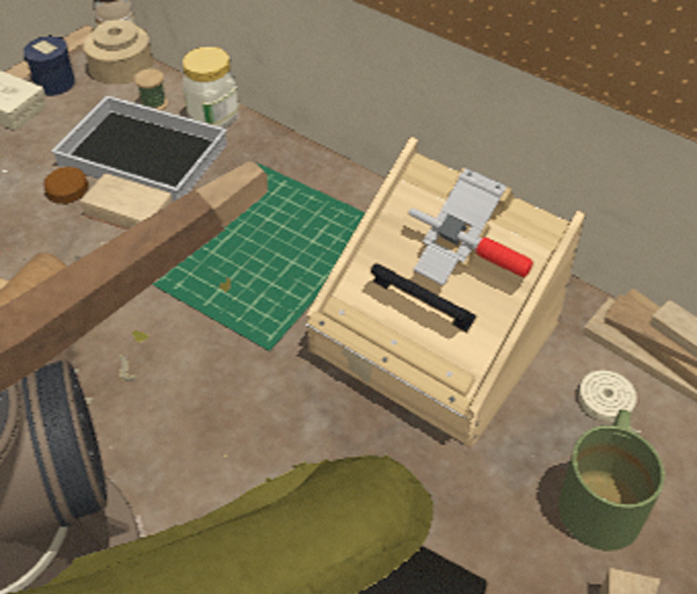

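Shown: the bin (lid bar at crop (422,297), red pin handle (505,255), hasp pointing down-slope), empty mat, tray at left, with a brown beam and an olive object in the foreground that I need to locate.

Run:
```python
from h import *
z=np.load("scene0.npz"); im,w=z["im"],z["w"]
def at(cx,cy): 
    u=int(160+cx/2.05); v=int(150+cy/2.05); return np.round(w[v,u],3)
for n,p in dict(beam=(130,260),beam2=(240,185),beam3=(30,330),olive=(300,520),olive2=(410,490),dark=(70,450),black=(450,580)).items(): print(n,at(*p))
b,g,r=[im[...,i].astype(int) for i in range(3)]
# red handle
m=(r>130)&(g<70)&(b<70); m[:, :350]=0; q=w[m]; print("red",m.sum(),np.nanmean(q,0),np.nanmin(q,0),np.nanmax(q,0))
# black bar
m=(r<50)&(g<50)&(b<50); m[:270]=0;m[320:]=0;m[:,:335]=0;m[:,395:]=0; q=w[m]; q=q[~np.isnan(q[:,0])]; print("bar",len(q),q.mean(0),q.min(0),q.max(0))
c=q.mean(0);u,s,vt=np.linalg.svd(q-c);print(vt[0],np.ptp((q-c)@vt[0]), 'mid',c+vt[0]*(((q-c)@vt[0]).max()+((q-c)@vt[0]).min())/2)
# lid plane: points in region, ransac
q=w[237:342,313:440].reshape(-1,3); q=q[~np.isnan(q[:,0])]
rng=np.random.default_rng(0);best=0
for k in range(2000):
    a=q[rng.choice(len(q),3,False)]; n=np.cross(a[1]-a[0],a[2]-a[0]); n/=np.linalg.norm(n)+1e-12
    if n[2]<0:n=-n
    if not .8<n[2]<.92: continue
    i=abs((q-a[0])@n)<.002
    if i.sum()>best: best=i.sum();I=i
c=q[I].mean(0); n=np.linalg.svd(q[I]-c)[2][2]; n*=np.sign(n[2]); print("plane",n,c,best,"tilt",np.degrees(np.arccos(n[2])),"yaw",np.degrees(np.arctan2(-n[1],-n[0])))
# mat
m=(g>r+20)&(g>b+5);m[:225]=0;m[325:]=0;m[:,:225]=0;m[:,345:]=0
q=w[m];q=q[(q[:,2]<.02)&(q[:,2]>-.02)]; print("mat",cv2.minAreaRect(q[:,:2].astype(np.float32)*1000),q[:,2].mean())
# tray floor: dark
m=(r<60)&(g<60)&(b<60);m[:190]=0;m[250:]=0;m[:,:180]=0;m[:,272:]=0
q=w[m];q=q[(q[:,2]<.03)]; print("tray floor",cv2.minAreaRect(q[:,:2].astype(np.float32)*1000),q[:,2].mean())
```

```text
beam [ 0.115 -0.162  0.478]
beam2 [ 0.193 -0.185  0.495]
beam3 [ 0.049 -0.144  0.462]
olive [ 0.185 -0.219  0.099]
olive2 [ 0.286 -0.272  0.065]
dark [ 0.064 -0.089  0.245]
black [ 0.249 -0.345  0.037]
red 258 [ 0.52553633 -0.2460877   0.21078739] [ 0.50220694 -0.42299153  0.16661694] [ 0.67087908 -0.19622414  0.50027249]
bar 323 [ 0.44545564 -0.17195579  0.13523663] [ 0.43500095 -0.22446595  0.10446656] [ 0.47087514 -0.10601602  0.14622211]
[-0.09343587  0.99308821  0.071032  ] 0.11859913805333253 mid [ 0.44507156 -0.1678735   0.13552863]
plane [-0.50281832 -0.01473917  0.86426645] [ 0.47977071 -0.16804894  0.11883898] 3343 tilt 30.20095166256469 yaw 1.6790364398211097
mat ((477.0664367675781, 95.36156463623047), (279.65234375, 196.53541564941406), 10.343245506286621) 0.0038313117681147337
tray floor ((509.0152893066406, 444.8848571777344), (125.55062866210938, 326.8670654296875), 6.464763641357422) 0.005325435515158166
```

Run:
```python
from h import *
z=np.load("scene0.npz"); w=z["w"]; c=cam("scene")
# beam extent: points z>.42 & x<.4 in scene; olive z .03-.2 x<.35
q=w.reshape(-1,3); q=q[~np.isnan(q[:,0])]
for n,m in dict(beam=(q[:,2]>.4)&(q[:,0]<.45),).items():
    print(n,m.sum(),np.percentile(q[m],[0,5,50,95,100],axis=0).round(3))
z2=np.load("side0.npz"); w2=z2["w"].reshape(-1,3); w2=w2[~np.isnan(w2[:,0])]
m=(w2[:,2]>.35)&(w2[:,1]<.1); print("side high",m.sum(),np.percentile(w2[m],[0,5,50,95,100],axis=0).round(3))
```

```text
beam 18054 [[-0.163 -0.191  0.4  ]
 [-0.129 -0.173  0.419]
 [ 0.096 -0.101  0.461]
 [ 0.257  0.532  0.69 ]
 [ 0.327  0.591  0.734]]
side high 26812 [[-0.557 -3.238  0.35 ]
 [-0.409 -2.897  0.378]
 [ 0.697 -0.399  0.584]
 [ 0.703  0.054  0.767]
 [ 0.982  0.1    0.827]]
```

View pics/side0.png

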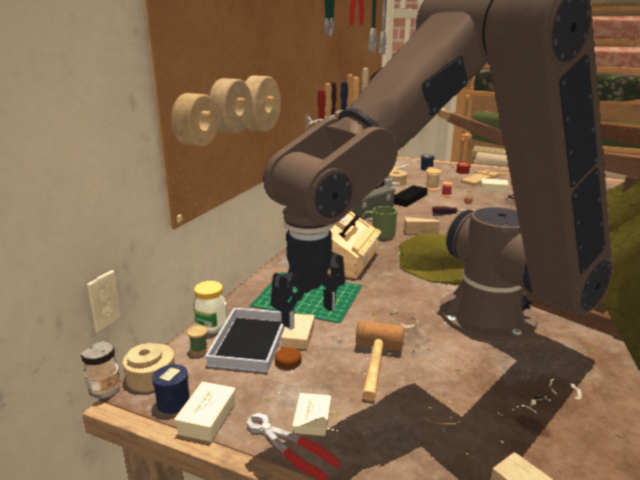

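The side view shows the arm itself is the brown "beam"; the rolls hang on the wall well above the tray, and my route is free. Moving over the bin.

Request:
jog_arm --moves '[-1,-0.04,-0.044,-0.012,0.1,-1,-0.08,-0.088,-0.024,0.2,-1,-0.12,-0.132,-0.036,0.3,-1,-0.16,-0.176,-0.048,0.4,-1,-0.2,-0.22,-0.06,0.5]' --grip_force 40

```text
time_s: 2.02
ee_pos: [0.3482, 0.2863, 0.2919]
tcp_rot: [1.4, 2.812, 0.001]
wrist_force: [1.0, 0.5, 0.6]
width: 0.0857
grasp_force: 0.0
```

```bash
cat >> h.py <<'E'
def to(target,ang,verbose=True):
    """shift/turn in tool axes to reach target with tool y at world angle ang (deg)"""
    s=robot.get_state(); Rm=R.from_rotvec(s["tcp_rot"]).as_matrix(); a=np.degrees(np.arctan2(Rm[1,1],Rm[0,1]))
    sh=Rm.T@(np.array(target)-s["ee_pos"]); turn=-((ang-a+90)%180-90)
    print("t",round(float(s["time_s"]),2),"pos",s["ee_pos"].round(4),"ang",round(a,2),"w",round(float(s["width"]),4),"F",s["wrist_force"].round(1),"grip",round(float(s["grasp_force"]),1),"q",s["qpos"].round(2)[[0,5]])
    print(" shift",sh.round(4),"turn",round(np.radians(turn),4),"dist",np.linalg.norm(sh).round(3))
E
python3 -c "
from h import *
to([.47,-.18,.34],4)"
```

```text
t 2.02 pos [0.3482 0.2863 0.2919] ang 37.07 w 0.0857 F [1.  0.5 0.6] grip 0.0 q [ 0.54 -0.11]
 shift [-0.4454 -0.1839 -0.0482] turn 0.5773 dist 0.484
```

Request:
jog_arm --moves '[-1,-0.056,-0.023,-0.006,0.1,-1,-0.112,-0.046,-0.012,0.2,-1,-0.168,-0.069,-0.018,0.3,-1,-0.224,-0.092,-0.024,0.4,-1,-0.28,-0.115,-0.03,0.5]'

```text
time_s: 2.65
ee_pos: [0.426, -0.0065, 0.3218]
tcp_rot: [2.052, 2.378, 0.001]
wrist_force: [0.6, 1.4, -0.2]
width: 0.0856
grasp_force: 0.0
```

```bash
python3 -c "
from h import *
to([.47,-.18,.34],4)"
```

```text
t 2.65 pos [ 0.426  -0.0065  0.3218] ang 8.4 w 0.0856 F [ 0.6  1.4 -0.2] grip 0.0 q [-0.17 -0.32]
 shift [-0.178   0.0182 -0.0181] turn 0.0768 dist 0.18
```

Request:
jog_arm --moves '[-1,-0.06,0.006,-0.006,0.03,-1,-0.12,0.012,-0.012,0.06,-1,-0.178,0.018,-0.018,0.077,-1,-0.178,0.018,-0.018,0.077]'

```text
time_s: 3.15
ee_pos: [0.4708, -0.181, 0.339]
tcp_rot: [2.143, 2.296, -0.0]
wrist_force: [-1.0, -0.1, 0.1]
width: 0.0853
grasp_force: 0.0
```

Run:
```python
from h import *
to([.47,-.18,.34],4)
im,d=get_image("wrist"); c=cam("wrist"); w=cloud(d,c); print("cam",-c[1].T@c[2],c[1])
cv2.imwrite("pics/w0.png",im); np.savez("w0.npz",im=im,d=d,w=w)
for t in ["bin","lid_mid","lid_handle","pin_handle","pin_mid","hasp","hasp_tip"]:
    for x in spotter.spot_in("wrist",t)[:1]: print(t,round(x["score"],2),np.round(x["rect"]))
```

```text
t 3.15 pos [ 0.4708 -0.181   0.339 ] ang 3.95 w 0.0853 F [-1.  -0.1  0.1] grip 0.0 q [-0.5  -0.57]
 shift [ 0.0011 -0.0007 -0.001 ] turn -0.0009 dist 0.002
cam [ 0.46522028 -0.10874643  0.48092774] [[ 9.97552964e-01  6.99148323e-02 -2.83235329e-06]
 [ 6.72777833e-02 -9.59916220e-01  2.72092909e-01]
 [ 1.90206113e-02 -2.71427278e-01 -9.62270985e-01]]
bin 0.84 [235.  69. 495. 323.]
lid_mid 0.69 [251.  94. 426. 301.]
lid_handle 0.71 [252.  92. 427. 305.]
pin_handle 0.93 [352. 141. 378. 306.]
pin_mid 0.8 [349. 141. 379. 304.]
hasp 0.85 [315. 174. 447. 244.]
hasp_tip 0.68 [314. 175. 446. 241.]
```

View pics/w0.png

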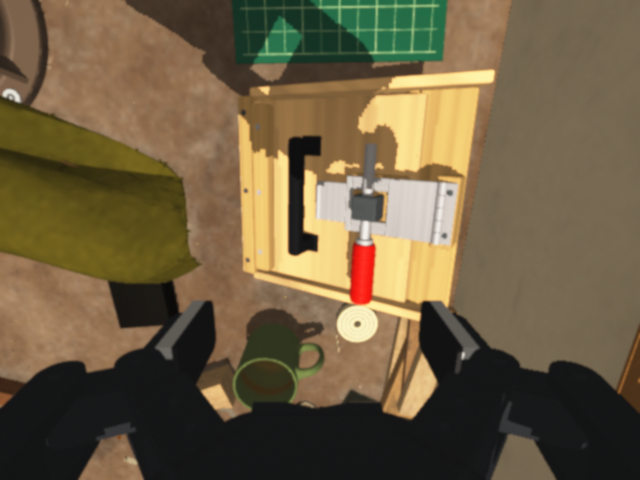

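The wrist view shows the lid bar at (297,197), hasp strap (316–455, 180–243), staple (367,206), pin rod tip (370,148) and red handle (363,272). Now measuring.

Run:
```python
from h import *
z=np.load("w0.npz"); im,w=z["im"],z["w"]
b,g,r=[im[...,i].astype(int) for i in range(3)]
def obb(m,name):
    q=w[m]; q=q[~np.isnan(q[:,0])]; zz=np.median(q[:,2]); q=q[abs(q[:,2]-zz)<.03]
    rc=cv2.minAreaRect((q[:,:2]*1000).astype(np.float32)); print(name,len(q),np.round(rc[0],1),np.round(rc[1],1),round(rc[2],2),"z",np.percentile(q[:,2],[1,50,99]).round(4))
    return q
m=(r>120)&(g<80)&(b<80); m[320:]=0;m[:,:340]=0;m[:,:]&=True;m[:,390:]=0; q=obb(m,"red")
m=(r<45)&(g<45)&(b<45); m[:125]=0;m[265:]=0;m[:,:280]=0;m[:,325:]=0; q=obb(m,"bar")
# lid plane from clean patches
P=np.concatenate([w[110:130,300:350].reshape(-1,3),w[110:160,385:415].reshape(-1,3),w[255:285,300:340].reshape(-1,3),w[110:270,276:284].reshape(-1,3)]);P=P[~np.isnan(P[:,0])]
for _ in range(5):
    c=P.mean(0); n=np.linalg.svd(P-c,full_matrices=False)[2][2]; n*=np.sign(n[2]); e=(P-c)@n; P=P[abs(e)<max(.0015,2*e.std())]
print("plane n",n.round(4),"c",c.round(4),"tilt",np.degrees(np.arccos(n[2])),"yaw",np.degrees(np.arctan2(-n[1],-n[0])),e.std())
def rp(u,v): 
    p=np.nanmedian(w[v-1:v+2,u-1:u+2].reshape(-1,3),0); return f"({u},{v}) {p.round(3)} h={(p-c)@n*1000:.1f}mm"
for k in [(330,200),(322,200),(345,210),(400,210),(430,215),(445,215),(440,190),(367,206),(370,150),(370,170),(363,272),(297,197),(290,277),(350,292),(400,307),(300,92),(400,82),(480,76),(246,180),(260,180),(245,265),(470,100),(550,200),(460,180),(358,323),(285,340),(320,355)]: print(rp(*k))
```

```text
red 1273 [ 515.5 -219.8] [21.4 58.2] 3.29 z [0.1697 0.1793 0.182 ]
bar 1937 [ 455.9 -158.6] [ 29.1 119.4] 3.37 z [0.111 0.139 0.142]
plane n [-0.4994 -0.0229  0.8661] c [ 0.4813 -0.1412  0.1182] tilt 29.99519817072531 yaw 2.625807903540565 0.0006223250588083325
(330,200) [ 0.482 -0.157  0.146] h=24.0mm
(322,200) [ 0.474 -0.158  0.142] h=24.6mm
(345,210) [ 0.496 -0.164  0.154] h=23.8mm
(400,210) [ 0.542 -0.156  0.181] h=24.4mm
(430,215) [ 0.565 -0.157  0.194] h=24.1mm
(445,215) [ 0.575 -0.155  0.199] h=22.9mm
(440,190) [ 0.568 -0.135  0.199] h=26.4mm
(367,206) [ 0.512 -0.154  0.185] h=42.5mm
(370,150) [ 0.511 -0.108  0.175] h=33.8mm
(370,170) [ 0.513 -0.124  0.175] h=33.1mm
(363,272) [ 0.516 -0.216  0.181] h=38.7mm
(297,197) [ 0.449 -0.157  0.14 ] h=35.3mm
(290,277) [ 0.443 -0.261  0.091] h=-2.0mm
(350,292) [ 0.507 -0.241  0.172] h=36.6mm
(400,307) [ 0.56  -0.257  0.164] h=3.5mm
(300,92) [ 0.444 -0.056  0.103] h=3.2mm
(400,82) [ 0.533 -0.049  0.155] h=4.2mm
(480,76) [ 0.588 -0.046  0.187] h=4.0mm
(246,180) [ 0.386 -0.15   0.079] h=13.8mm
(260,180) [ 0.405 -0.148  0.092] h=16.0mm
(245,265) [ 0.386 -0.255  0.076] h=13.8mm
(470,100) [ 0.59  -0.062  0.171] h=-10.4mm
(550,200) [ 0.719 -0.145  0.112] h=-123.8mm
(460,180) [ 0.583 -0.126  0.197] h=17.5mm
(358,323) [ 0.547 -0.363  0.004] h=-126.1mm
(285,340) [ 0.438 -0.378  0.041] h=-39.9mm
(320,355) [ 0.489 -0.386  0.061] h=-47.5mm
```

Run:
```python
from h import *
to([.5155,-.2198,.157],3.2)
```

```text
t 3.55 pos [ 0.4702 -0.1769  0.3395] ang 4.26 w 0.0853 F [-0.1  0.9  0.6] grip 0.0 q [-0.49 -0.57]
 shift [-0.0461  0.0419  0.1825] turn 0.0186 dist 0.193
```

Request:
jog_arm --moves '[0.1,-0.02,0.02,0.03,0.018,0.1,-0.046,0.042,0.08,0.018,0.1,-0.046,0.042,0.122,0.018,0.1,-0.046,0.042,0.122,0.018,0.1,-0.046,0.042,0.122,0.018]' --grip_force 60

```text
time_s: 4.18
ee_pos: [0.5161, -0.2205, 0.2191]
tcp_rot: [2.157, 2.281, 0.001]
wrist_force: [1.2, 0.1, -0.0]
width: 0.0386
grasp_force: 0.0
```

Run:
```python
from h import *
to([.5155,-.2198,.157],3.2)
to([.5155,-.2198,.157],3.2)
```

```text
t 4.17 pos [ 0.5161 -0.2205  0.2191] ang 3.19 w 0.0386 F [ 1.2  0.1 -0. ] grip 0.0 q [-0.52 -0.58]
 shift [ 0.0008 -0.0007  0.0621] turn -0.0002 dist 0.062
t 4.17 pos [ 0.5161 -0.2205  0.2191] ang 3.19 w 0.0386 F [ 1.2  0.1 -0. ] grip 0.0 q [-0.52 -0.58]
 shift [ 0.0008 -0.0007  0.0621] turn -0.0002 dist 0.062
```

Good. Descend and close.

Request:
jog_arm --moves '[0.1,0,0,0.04,0,0.1,0,0,0.062,0,0.1,0,0,0.062,0,1,0,0,0.062,0,1,0,0,0.062,0]'

```text
time_s: 4.8
ee_pos: [0.5165, -0.2209, 0.1571]
tcp_rot: [2.157, 2.279, 0.002]
wrist_force: [3.4, 0.5, 2.7]
width: 0.02
grasp_force: 58.6
```

Request:
jog_arm --moves '[1,0,0,0,0,1,0,0,0,0]'

```text
time_s: 5.05
ee_pos: [0.5164, -0.221, 0.1563]
tcp_rot: [2.158, 2.279, 0.002]
wrist_force: [5.3, 0.3, 5.1]
width: 0.0202
grasp_force: 59.1
```

Request:
jog_arm --moves '[1,-0.01,0,-0.001,0,1,-0.025,0,-0.001,0,1,-0.045,0,-0.001,0,1,-0.065,0,-0.001,0,1,-0.085,0,-0.001,0]'

```text
time_s: 5.68
ee_pos: [0.5198, -0.3071, 0.156]
tcp_rot: [-2.159, -2.281, 0.001]
wrist_force: [0.3, 0.0, -0.8]
width: 0.0198
grasp_force: 58.5
```

Run:
```python
from h import *
to([.52,-.33,.25],3.2)
im,d=get_image("wrist"); cv2.imwrite("pics/w1.png",im[60:460]); print(im.shape)
```

```text
t 5.67 pos [ 0.5198 -0.3071  0.156 ] ang 3.16 w 0.0198 F [ 0.3  0.  -0.8] grip 58.5 q [-0.64 -0.7 ]
 shift [-0.0229 -0.0011 -0.094 ] turn -0.0008 dist 0.097
(480, 640, 3)
```

View pics/w1.png

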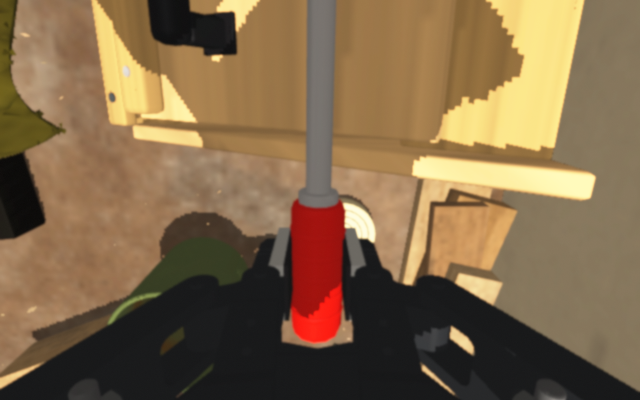

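Pin drawn clear: red handle held centrally at (317,270), rod tip out of the staple. Lift and measure the tray.

Request:
jog_arm --moves '[1,0,0,-0.03,0,1,0,0,-0.08,0,1,0,0,-0.12,0,1,0.03,-0.02,-0.12,0,1,0.08,-0.03,-0.12,0]'

```text
time_s: 6.35
ee_pos: [0.4849, -0.2279, 0.2762]
tcp_rot: [2.162, 2.279, -0.001]
wrist_force: [0.2, 0.9, -1.1]
width: 0.0199
grasp_force: 58.7
```

Run:
```python
from h import *
for n in ["scene","side"]:
    z=np.load(n+"0.npz"); im,w=z["im"].astype(int),z["w"]
    rect={"scene":[183,197,268,246],"side":[205,308,284,375]}[n]
    m=np.zeros((480,640),np.uint8); l,t,r,b=rect; sub=(im[t:b,l:r].max(-1)<70)&(abs(w[t:b,l:r,2])<.02); m[t:b,l:r]=sub
    k,lab,st,_=cv2.connectedComponentsWithStats(m); i=1+st[1:,4].argmax(); q=w[lab==i]
    print(n,"floor",cv2.minAreaRect((q[:,:2]*1000).astype(np.float32)),np.median(q[:,2]),len(q))
    # rim points z .02-.035
    g=w[t-5:b+5,l-5:r+5].reshape(-1,3); g=g[(g[:,2]>.022)&(g[:,2]<.034)&(g[:,0]>.41)&(g[:,0]<.62)&(g[:,1]>.25)&(g[:,1]<.52)]
    print(" rim",cv2.minAreaRect((g[:,:2]*1000).astype(np.float32)),len(g))
    im8=z["im"]; hsv=cv2.cvtColor(im8,cv2.COLOR_BGR2HSV); gm=((hsv[...,0]>60)&(hsv[...,0]<95)&(hsv[...,1]>80)&(abs(w[...,2])<.015)).astype(np.uint8)
    k,lab,st,_=cv2.connectedComponentsWithStats(cv2.morphologyEx(gm,cv2.MORPH_CLOSE,np.ones((5,5)))); i=1+st[1:,4].argmax(); q=w[(lab==i)&(gm>0)]
    print(" mat",cv2.minAreaRect((q[:,:2]*1000).astype(np.float32)),len(q))
to([.5,.38,.27],3.2)
```

```text
scene floor ((516.900146484375, 380.82769775390625), (112.06802368164062, 183.44935607910156), 15.488434791564941) 0.004910779918771221 1315
 rim ((511.3982849121094, 371.1778564453125), (209.99710083007812, 237.87844848632812), 2.6460413932800293) 834
 mat ((477.31793212890625, 94.55770111083984), (282.8314208984375, 193.34609985351562), 11.333928108215332) 3820
side floor ((515.463623046875, 355.39263916015625), (117.62928009033203, 169.3080596923828), 14.783853530883789) 0.004422777768973814 1739
 rim ((513.5997924804688, 373.16094970703125), (206.57589721679688, 221.164794921875), 16.857126235961914) 840
 mat ((419.5902404785156, 100.8226318359375), (144.17796325683594, 221.24205017089844), 4.337238311767578) 1339
t 6.35 pos [ 0.4849 -0.2279  0.2762] ang 3.03 w 0.0199 F [ 0.2  0.9 -1.1] grip 58.7 q [-0.56 -0.62]
 shift [0.6062 0.0472 0.006 ] turn -0.003 dist 0.608
```

Request:
jog_arm --moves '[1,0.06,0.001,0,0,1,0.12,0.002,0,0,1,0.18,0.003,0,0,1,0.24,0.004,0,0,1,0.3,0.005,0,0]'

```text
time_s: 6.98
ee_pos: [0.4742, 0.0738, 0.2764]
tcp_rot: [2.16, 2.281, -0.0]
wrist_force: [1.4, -0.2, -1.1]
width: 0.0198
grasp_force: 58.7
```

Request:
jog_arm --moves '[1,0.06,0.001,0,0,1,0.12,0.002,0,0,1,0.18,0.003,0,0,1,0.2,0.004,0,0,1,0.2,0.005,0,0]'

```text
time_s: 7.6
ee_pos: [0.4683, 0.2729, 0.2759]
tcp_rot: [-2.157, -2.284, 0.001]
wrist_force: [-0.2, -0.5, -1.6]
width: 0.0198
grasp_force: 58.7
```

Run:
```python
from h import *
to([.5,.38,.27],3.2)
im,d=get_image("wrist"); c=cam("wrist"); w=cloud(d,c)
cv2.imwrite("pics/w2.png",im); np.savez("w2.npz",im=im,d=d,w=w)
for t in ["tray","cutting_mat","jar_mid","sanding_block_mid","beeswax_mid","spool_mid","pin_mid"]:
    for x in spotter.spot_in("wrist",t)[:1]: print(t,round(x["score"],2),np.round(x["rect"]))
```

```text
t 7.6 pos [0.4683 0.2729 0.2759] ang 3.25 w 0.0198 F [-0.2 -0.5 -1.6] grip 58.7 q [0.41 0.35]
 shift [0.1051 0.0377 0.0058] turn 0.0009 dist 0.112
tray 0.82 [271.   0. 438. 226.]
cutting_mat 0.98 [210. 253. 417. 399.]
jar_mid 0.87 [434. 108. 555. 193.]
sanding_block_mid 0.71 [232. 128. 308. 237.]
beeswax_mid 0.66 [222.  57. 279. 117.]
spool_mid 0.64 [430.  11. 494.  78.]
pin_mid 0.58 [290.   0. 348. 403.]
```

View pics/w2.png

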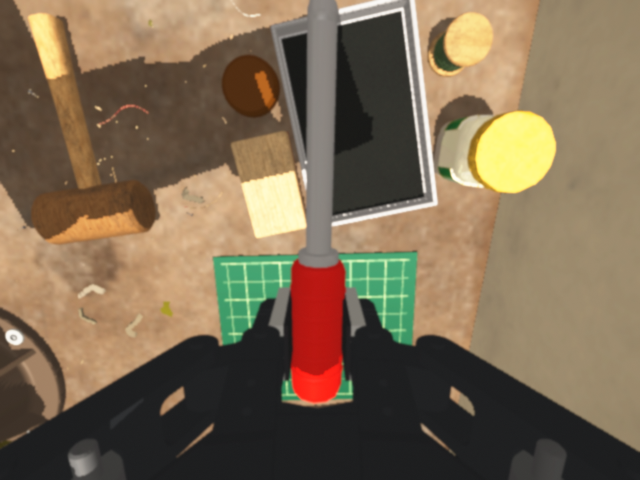

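The tray (corners ≈(273,27),(437,205)) lies ahead with yellow-lid jar right, sanding block left; the pin is held straight.

Run:
```python
from h import *
z=np.load("w2.npz"); im,w=z["im"],z["w"]; i16=im.astype(int)
c=cam("wrist")
# floor: dark, low z
m=((i16.max(-1)<70)&(abs(w[...,2]-.004)<.006)).astype(np.uint8); m[240:]=0;m[:,:265]=0;m[:,445:]=0
q=w[m>0]; print("floor",cv2.minAreaRect((q[:,:2]*1000).astype(np.float32)),len(q),np.median(q[:,2]))
m2=(w[...,2]>.021)&(w[...,2]<.034)&(i16.min(-1)>80)&((i16.max(-1)-i16.min(-1))<40); m2[240:]=0;m2[:,:265]=0;m2[:,445:]=0
q=w[m2]; print("rim",cv2.minAreaRect((q[:,:2]*1000).astype(np.float32)),len(q))
for u,v in [(437,205),(434,203),(407,5),(276,30),(335,220),(424,100),(311,210)]: print((u,v),w[v,u].round(4))
hsv=cv2.cvtColor(im,cv2.COLOR_BGR2HSV); gm=(hsv[...,0]>60)&(hsv[...,0]<95)&(hsv[...,1]>80)&(abs(w[...,2])<.015); gm[:240]=0
q=w[gm];print("mat part",cv2.minAreaRect((q[:,:2]*1000).astype(np.float32)))
for u,v in [(217,257),(415,253),(316,254),(412,340),(221,330)]: print("mat",(u,v),w[v,u].round(4))
z=np.load("w0.npz"); im,w=z["im"],z["w"]
for u,v in [(236,64),(444,62),(340,63),(236,5),(445,5)]: print("mat w0",(u,v),w[v,u].round(4))
z=np.load("scene0.npz"); im,w=z["im"],z["w"]
for cx,cy in [(268,347),(160,286),(268,168),(362,210)]: print("mat sc",w[int(150+cy/2.05),int(160+cx/2.05)].round(4))
```

```text
floor ((491.1086730957031, 367.7843017578125), (162.54501342773438, 199.24046325683594), 15.291897773742676) 15781 0.0034583606657194
rim ((516.7494506835938, 374.8907470703125), (162.38006591796875, 213.5954132080078), 15.001697540283203) 3429
(437, 205) [0.6147 0.2829 0.0007]
(434, 203) [0.6004 0.2892 0.0303]
(407, 5) [0.5476 0.4849 0.019 ]
(276, 30) [0.4169 0.4546 0.022 ]
(335, 220) [0.4903 0.2622 0.0242]
(424, 100) [0.5737 0.3961 0.0309]
(311, 210) [0.4637 0.3202 0.2922]
mat part ((477.4302062988281, 103.71321868896484), (258.45916748046875, 219.28616333007812), 4.589653491973877)
mat (217, 257) [0.3459 0.2021 0.0031]
mat (415, 253) [0.5956 0.221  0.0022]
mat (316, 254) [0.4664 0.304  0.2943]
mat (412, 340) [ 0.6093  0.0952 -0.0015]
mat (221, 330) [0.3486 0.0983 0.0023]
mat w0 (236, 64) [ 0.3564 -0.0146  0.0007]
mat w0 (444, 62) [ 0.6183  0.0064 -0.0007]
mat w0 (340, 63) [ 4.873e-01 -4.100e-03  1.000e-04]
mat w0 (236, 5) [0.3564 0.0496 0.0024]
mat w0 (445, 5) [0.6078 0.0671 0.0029]
mat sc [nan nan nan]
mat sc [0.3472 0.1617 0.0007]
mat sc [0.6018 0.2054 0.0009]
mat sc [ 6.168e-01  4.220e-02 -3.000e-04]
```

Run:
```python
from h import *
to([.5205,.3295,.1],15)
z=np.load("w2.npz"); im,w=z["im"],z["w"]; hs=cv2.cvtColor(im,cv2.COLOR_BGR2HSV); m=(hs[...,0]>20)&(hs[...,0]<35)&(hs[...,1]>150)&(w[...,2]>.09); m[:100]=0;m[200:]=0;m[:,:440]=0
q=w[m];print(len(q),cv2.minEnclosingCircle((q[:,:2]*1000).astype(np.float32)))
```

```text
t 8.0 pos [0.4686 0.2718 0.2765] ang 3.09 w 0.0199 F [-0.1 -0.2 -1.6] grip 58.7 q [0.4  0.35]
 shift [0.0548 0.0549 0.1765] turn -0.2079 dist 0.193
358 ((633.2655639648438, 347.5896911621094), 34.34803009033203)
```

Request:
jog_arm --moves '[1,0.025,0.025,0.02,-0.1,1,0.055,0.055,0.04,-0.208,1,0.055,0.055,0.1,-0.208,1,0.055,0.055,0.16,-0.208,1,0.055,0.055,0.21,-0.208]'

```text
time_s: 8.62
ee_pos: [0.52, 0.33, 0.0643]
tcp_rot: [-1.911, -2.493, 0.001]
wrist_force: [0.8, -0.1, -0.4]
width: 0.0196
grasp_force: 58.8
```

Run:
```python
from h import *
to([.5205,.3295,.007],15)
```

```text
t 8.62 pos [0.52   0.33   0.0643] ang 15.05 w 0.0196 F [ 0.8 -0.1 -0.4] grip 58.8 q [0.46 0.2 ]
 shift [-0.0006  0.0004  0.0573] turn 0.0008 dist 0.057
```

Request:
jog_arm --moves '[1,0,0,0.035,0,1,0,0,0.05,0,1,0,0,0.055,0,1,0,0,0.058,0,1,0,0,0.058,0]' --grip_force 20

```text
time_s: 9.25
ee_pos: [0.5207, 0.3307, 0.0093]
tcp_rot: [1.911, 2.493, 0.002]
wrist_force: [-0.8, -0.1, 0.1]
width: 0.0199
grasp_force: 58.8
```

Request:
jog_arm --moves '[1,0,0,0.003,0,1,0,0,0.005,0,1,0,0,0.005,0]'

```text
time_s: 9.62
ee_pos: [0.5203, 0.3305, 0.0034]
tcp_rot: [1.911, 2.494, 0.0]
wrist_force: [0.6, 0.0, -0.7]
width: 0.02
grasp_force: 59.4
```

Close to the floor; open and rise.

Request:
jog_arm --moves '[0.35,0,0,0,0,0.1,0,0,-0.002,0,0.1,0,0,-0.005,0,0.1,0,0,-0.04,0,0.1,0,0,-0.1,0]'

```text
time_s: 10.25
ee_pos: [0.5195, 0.33, 0.103]
tcp_rot: [-1.91, -2.492, 0.005]
wrist_force: [0.1, 0.9, 0.0]
width: 0.0379
grasp_force: 0.0
```

Request:
jog_arm --moves '[0.1,0,0,-0.06,0,0.1,0,0,-0.12,0,0.1,0,0,-0.165,0,0.1,-0.04,0,-0.165,0,0.1,-0.08,0,-0.165,0]'

```text
time_s: 10.88
ee_pos: [0.5409, 0.2526, 0.2692]
tcp_rot: [1.909, 2.494, 0.002]
wrist_force: [0.5, -0.4, 0.2]
width: 0.0386
grasp_force: 0.0
```

Run:
```python
from h import *
im,d=get_image("wrist"); c=cam("wrist"); w=cloud(d,c); cv2.imwrite("pics/w3.png",im)
i=im.astype(int); m=(i[...,2]>100)&(i[...,1]<70)&(i[...,0]<70)&(w[...,2]<.06)&(w[...,1]>.25); q=w[m]
print("red",cv2.minAreaRect((q[:,:2]*1000).astype(np.float32)),q[:,2].max(),len(q))
Rp=proj([[.5205,.3295,.02],[.49,.4445,.01]],c);print(Rp)
for x in spotter.spot_in("wrist","pin_mid")[:2]: print(x)
to([.50,.15,.3],3.2)
```

```text
red ((369.10205078125, 345.79522705078125), (322.39068603515625, 151.796875), 9.080758094787598) 0.05997010986232571 1690
[[316.36520435 134.62213254]
 [316.59301472  11.9547241 ]]
{'rect': [308.6, 17.1, 329.2, 169.4], 'score': 0.87}
{'rect': [136.5, 456.3, 161.3, 480.0], 'score': 0.5}
t 10.97 pos [0.5416 0.2505 0.2688] ang 14.92 w 0.0383 F [-0.9  0.5 -0.1] grip 0.0 q [0.32 0.06]
 shift [-0.0864 -0.0661 -0.0312] turn 0.2045 dist 0.113
```

View pics/w3.png

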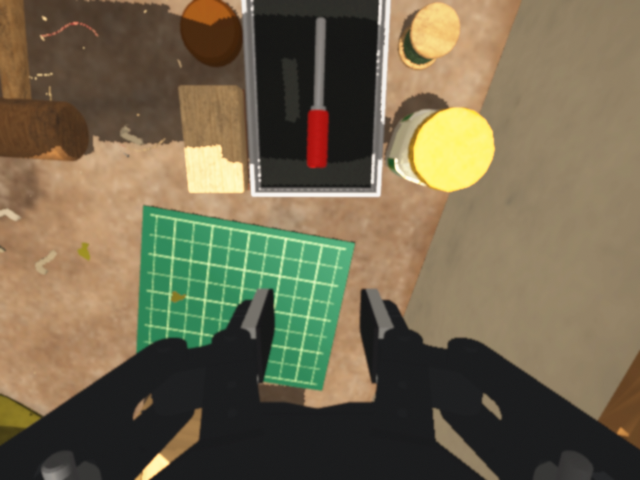

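Pin lies flat in the tray, handle (317,138), tip (320,20), wholly inside. Now the hasp geometry from the earlier view.

```bash
cat >> h.py <<'E'
yw=np.radians(3.2); EX=np.array([np.cos(yw),np.sin(yw),0]); EY=np.array([-np.sin(yw),np.cos(yw),0])
n0=np.array([-.4994,-.0229,.8661]); c0=np.array([.4813,-.1412,.1182])
LX=EX*np.cos(np.pi/6)+np.array([0,0,.5]); LN=-EX*.5+np.array([0,0,np.cos(np.pi/6)])
E
python3 - <<'E'
from h import *
z=np.load("w0.npz"); im,w=z["im"],z["w"]; i=im.astype(int)
q=w.reshape(-1,3); col=i.reshape(-1,3); h=(q-c0)@n0; X=(q-c0)@LX; Y=(q-c0)@EY
g=(abs(h-.0243)<.0025)&(abs(Y+.01)<.06)&(X>-.03)&(X<.15)&((col.max(1)-col.min(1))<30)
for a in np.arange(-.03,.14,.01):
    s=g&(X>=a)&(X<a+.01); 
    if s.sum()>3: print(round(a,3),s.sum(),"Y",np.percentile(Y[s],[2,98]).round(4),"h",np.median(h[s]).round(4))
print("X end",np.percentile(X[g],[0.3,1,2]).round(4))
b=(col.max(1)<45)&(h>.03)&(h<.045)&(X<0)&(X>-.08)&(abs(Y)<.1); print("bar X",np.percentile(X[b],[2,50,98]),"Y",np.percentile(Y[b],[1,50,99]),"h",np.median(h[b]))
E
```

```text
-0.02 53 Y [-0.0688  0.0422] h 0.0237
-0.01 41 Y [-0.0329 -0.0004] h 0.0252
0.0 336 Y [-0.0336  0.0012] h 0.0243
0.01 354 Y [-0.0336  0.0015] h 0.0243
0.02 352 Y [-0.0338  0.0013] h 0.0242
0.03 389 Y [-0.0414  0.0077] h 0.0241
0.04 136 Y [-0.042   0.0088] h 0.0243
0.05 85 Y [-0.0418  0.0079] h 0.0242
0.06 295 Y [-0.0415  0.0082] h 0.0242
0.07 578 Y [-0.0414  0.0076] h 0.0242
0.08 644 Y [-0.0413  0.0074] h 0.0242
0.09 676 Y [-0.0413  0.0071] h 0.0243
0.1 712 Y [-0.0416  0.007 ] h 0.0242
0.11 693 Y [-0.0422  0.007 ] h 0.0252
0.12 486 Y [-0.0417  0.0064] h 0.023
X end [-0.0174 -0.0012  0.0007]
bar X [-0.02495539 -0.01889908 -0.01553865] Y [-0.07049839 -0.01003648  0.04085393] h 0.0367837104728241
```

```bash
cat >> h.py <<'E'
YC=-.0160
H=c0+.117*LX+YC*EY+.022*LN
def P(th,r=.108): 
    a=np.radians(210)-th; return H+r*(np.cos(a)*EX+np.array([0,0,np.sin(a)]))
E
python3 - <<'E'
from h import *
print("H",H.round(4),"P0",P(0).round(4))
to(P(0)+[0,0,.10],93.2)
E
```

```text
H [ 0.5724 -0.1521  0.1958] P0 [ 0.479  -0.1574  0.1418]
t 10.97 pos [0.5416 0.2505 0.2688] ang 14.92 w 0.0383 F [-0.9  0.5 -0.1] grip 0.0 q [0.32 0.06]
 shift [-0.3779 -0.1655  0.0272] turn -1.3663 dist 0.413
```

Request:
jog_arm --moves '[0.1,-0.05,-0.022,0,-0.17,0.1,-0.1,-0.044,0,-0.34,0.1,-0.15,-0.066,0,-0.51,0.1,-0.2,-0.088,0,-0.68,0.1,-0.25,-0.11,0,-0.85]'

```text
time_s: 11.6
ee_pos: [0.4996, -0.017, 0.2686]
tcp_rot: [0.708, 3.06, 0.0]
wrist_force: [1.0, -0.7, -0.2]
width: 0.0388
grasp_force: 0.0
```

Run:
```python
from h import *
to(P(0)+[0,0,.10],93.2)
```

```text
t 11.6 pos [ 0.4996 -0.017   0.2686] ang 63.94 w 0.0388 F [ 1.  -0.7 -0.2] grip 0.0 q [-0.17 -1.28]
 shift [-0.0432 -0.1351  0.0268] turn -0.5106 dist 0.144
```

Request:
jog_arm --moves '[-0.45,-0.014,-0.045,0,-0.17,-0.45,-0.028,-0.09,0,-0.34,-0.45,-0.043,-0.135,0.01,-0.51,-0.45,-0.043,-0.135,0.027,-0.511,-0.45,-0.043,-0.135,0.027,-0.511]'

```text
time_s: 12.22
ee_pos: [0.4781, -0.1558, 0.2406]
tcp_rot: [0.077, -3.139, -0.002]
wrist_force: [-0.9, 0.4, 0.5]
width: 0.0616
grasp_force: 0.0
```

Run:
```python
from h import *
to(P(0)-[0,0,.012],93.2)
im,d=get_image("wrist"); c=cam("wrist"); cv2.imwrite("pics/w4.png",im); w=cloud(d,c)
q=w.reshape(-1,3); col=im.reshape(-1,3).astype(int); h=(q-c0)@n0; X=(q-c0)@LX; Y=(q-c0)@EY
g=(abs(h-.0243)<.003)&(abs(Y+.016)<.04)&((col.max(1)-col.min(1))<30)
for a in np.arange(-.02,.05,.01):
    s=g&(X>=a)&(X<a+.01)
    if s.sum()>3: print(round(a,3),s.sum(),np.percentile(Y[s],[2,98]).round(4),np.median(h[s]).round(4))
```

```text
t 12.22 pos [ 0.4781 -0.1558  0.2406] ang 92.82 w 0.0616 F [-0.9  0.4  0.5] grip 0.0 q [-0.45 -2.07]
 shift [-0.001  -0.0018  0.1109] turn -0.0067 dist 0.111
-0.01 62 [-0.0353 -0.0016] 0.0256
0.0 683 [-0.036  -0.0015] 0.0248
0.01 684 [-0.0361 -0.0014] 0.0247
0.02 719 [-0.0368 -0.0012] 0.0246
0.03 793 [-0.0435  0.0052] 0.0244
0.04 458 [-0.044   0.0061] 0.0245
0.05 491 [-0.0444  0.0057] 0.0246
```

View pics/w4.png

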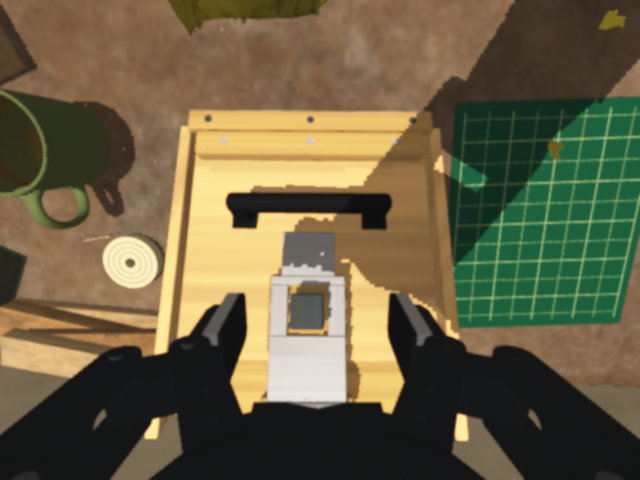

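The view shows the strap end (310,235) centred between the open fingers, bar at (310,203). Descend and grip its edges.

Request:
jog_arm --moves '[-0.45,-0.001,-0.003,0.05,-0.006,-0.45,-0.001,-0.003,0.09,-0.006,-0.45,-0.001,-0.003,0.111,-0.006,0.05,-0.001,-0.003,0.111,-0.006,0.3,-0.001,-0.003,0.111,-0.006]' --grip_force 40

```text
time_s: 12.9
ee_pos: [0.4798, -0.1612, 0.1314]
tcp_rot: [-0.091, 3.14, -0.007]
wrist_force: [-8.6, -25.1, -6.7]
width: 0.0366
grasp_force: 41.6
```

Request:
jog_arm --moves '[0.5,0,0,0,0,0.5,0,0,0,0]'

```text
time_s: 13.15
ee_pos: [0.4797, -0.1612, 0.1316]
tcp_rot: [-0.089, 3.14, -0.006]
wrist_force: [-8.7, -24.6, -7.7]
width: 0.0369
grasp_force: 41.5
```

Run:
```python
from h import *
s=robot.get_state()
to(P(0)-[0,0,.012],93.2)
Rm=R.from_rotvec(s["tcp_rot"]).as_matrix()
for th in np.arange(0,2.3,.12): print(round(th,2),(Rm.T@(P(th)-P(0))).round(4))
```

```text
t 13.15 pos [ 0.4797 -0.1612  0.1316] ang 93.25 w 0.0369 F [ -8.7 -24.6  -7.7] grip 41.5 q [-0.45 -2.08]
 shift [0.0005 0.0039 0.0019] turn 0.0009 dist 0.004
0.0 [0. 0. 0.]
0.12 [ 0.0058 -0.     -0.0116]
0.24 [ 0.0101 -0.0001 -0.0238]
0.36 [ 0.013  -0.0001 -0.0364]
0.48 [ 0.0143 -0.0002 -0.0493]
0.6 [ 0.0141 -0.0002 -0.0623]
0.72 [ 0.0124 -0.0003 -0.0751]
0.84 [ 0.0091 -0.0003 -0.0876]
0.96 [ 0.0043 -0.0004 -0.0997]
1.08 [-0.0019 -0.0004 -0.111 ]
1.2 [-0.0094 -0.0005 -0.1216]
1.32 [-0.0181 -0.0005 -0.1312]
1.44 [-0.0279 -0.0006 -0.1397]
1.56 [-0.0386 -0.0006 -0.1469]
1.68 [-0.0501 -0.0006 -0.1528]
1.8 [-0.0623 -0.0007 -0.1573]
1.92 [-0.0749 -0.0007 -0.1603]
2.04 [-0.0877 -0.0007 -0.1618]
2.16 [-0.1007 -0.0007 -0.1617]
2.28 [-0.1135 -0.0007 -0.1601]
```

Request:
jog_arm --moves '[0.5,0,-0.002,0,0,0.5,0.003,-0.003,-0.006,0,0.5,0.006,-0.003,-0.012,0,0.5,0.01,-0.003,-0.024,0,0.5,0.013,-0.003,-0.036,0]'

```text
time_s: 13.78
ee_pos: [0.4679, -0.1625, 0.168]
tcp_rot: [-0.088, 3.137, -0.001]
wrist_force: [9.7, 1.7, -3.0]
width: 0.0366
grasp_force: 40.3
```

Request:
jog_arm --moves '[0.5,0,0,-0.013,0,0.5,0,0,-0.026,0,0.5,-0.002,0,-0.039,0,0.5,-0.005,0,-0.051,0,0.5,-0.01,0,-0.063,0]'

```text
time_s: 14.4
ee_pos: [0.4772, -0.162, 0.2302]
tcp_rot: [-0.089, 3.139, -0.0]
wrist_force: [7.2, -1.6, -8.7]
width: 0.0369
grasp_force: 41.1
```

Request:
jog_arm --moves '[0.5,-0.006,0,-0.011,0,0.5,-0.014,0,-0.022,0,0.5,-0.022,0,-0.032,0,0.5,-0.032,0,-0.04,0,0.5,-0.043,0,-0.047,0]'

```text
time_s: 15.02
ee_pos: [0.5197, -0.1599, 0.2768]
tcp_rot: [0.089, -3.139, 0.001]
wrist_force: [1.0, -6.5, -7.3]
width: 0.0364
grasp_force: 40.8
```

Run:
```python
from h import *
to(P(1.56)-[0,0,.012],93.2)
to(P(2.1)-[0,0,.012],93.2)
```

```text
t 15.03 pos [ 0.5197 -0.1599  0.2768] ang 93.24 w 0.0364 F [ 1.  -6.5 -7.3] grip 40.8 q [-0.42 -2.05]
 shift [0.002  0.0048 0.0001] turn 0.0006 dist 0.005
t 15.03 pos [ 0.5197 -0.1599  0.2768] ang 93.24 w 0.0364 F [ 1.  -6.5 -7.3] grip 40.8 q [-0.42 -2.05]
 shift [-0.0536  0.0048 -0.0151] turn 0.0006 dist 0.056
```

Request:
jog_arm --moves '[0.5,-0.011,-0.001,-0.005,0,0.5,-0.023,-0.001,-0.01,0,0.5,-0.036,-0.001,-0.013,0,0.5,-0.049,-0.001,-0.014,0,0.5,-0.05,-0.001,-0.014,0]'

```text
time_s: 15.65
ee_pos: [0.5708, -0.1578, 0.2907]
tcp_rot: [-0.089, 3.139, -0.001]
wrist_force: [-1.9, -0.4, 5.1]
width: 0.0352
grasp_force: 39.4
```

Request:
jog_arm --moves '[0,0,0,0,0,-0.4,0,0,0,0,-0.4,0,0,-0.01,0,-0.4,0.03,0,-0.02,0,-0.4,0.08,0,-0.02,0]'

```text
time_s: 16.27
ee_pos: [0.4897, -0.1624, 0.3112]
tcp_rot: [-0.089, 3.139, -0.001]
wrist_force: [0.4, -0.3, 0.0]
width: 0.06
grasp_force: 0.0
```

Run:
```python
from h import *
B=c0-.0195*LX-.0155*EY+.030*LN; print("bar",B)
to(B+[0,0,.1],3.2)
im,d=get_image("scene"); c=cam("scene"); cv2.imwrite("pics/s1.png",cv2.resize(im[180:390,280:480],None,fx=2.8,fy=2.8,interpolation=cv2.INTER_CUBIC)); w=cloud(d,c)
for th in (1.6,1.8,2.0,2.2): print(th,proj(P(th,.119),c).round(1), (2.8*(proj(P(th,.119),c)-[280,180])).round())
```

```text
bar [ 0.45032746 -0.15845584  0.13443076]
t 16.27 pos [ 0.4897 -0.1624  0.3112] ang 93.27 w 0.06 F [ 0.4 -0.3  0. ] grip 0.0 q [-0.45 -2.08]
 shift [0.0393 0.0063 0.0767] turn -1.5696 dist 0.086
1.6 [[383.1 217.3]] [[289. 104.]]
1.8 [[388.8 208.2]] [[305.  79.]]
2.0 [[394.5 200.6]] [[321.  58.]]
2.2 [[400.  194.9]] [[336.  42.]]
```

View pics/s1.png

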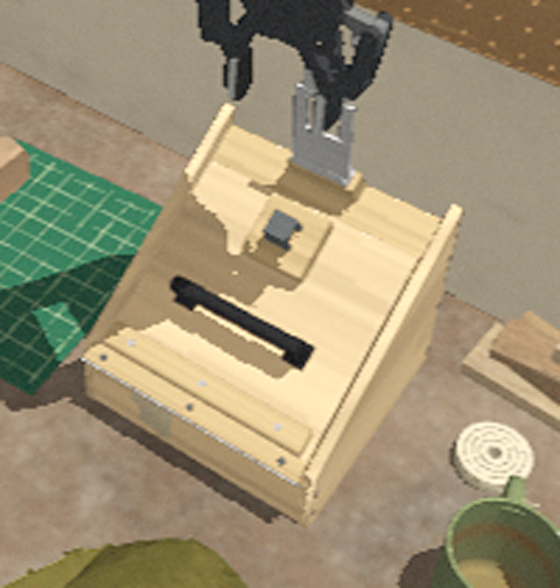

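The hasp stands folded back (strap at crop (320,130), leaning past square) and the lid is clear. Turn and go to the bar.

Request:
jog_arm --moves '[0.15,0.01,0,0,0.18,0.15,0.02,0,0,0.36,0.15,0.03,0.002,0.01,0.54,0.15,0.039,0.004,0.02,0.72,0.15,0.039,0.004,0.03,0.9]' --grip_force 30

```text
time_s: 16.95
ee_pos: [0.4503, -0.1605, 0.2809]
tcp_rot: [1.295, 2.861, 0.0]
wrist_force: [-0.4, -0.4, 0.7]
width: 0.0364
grasp_force: 0.0
```

Request:
jog_arm --moves '[0.15,0,0,0.01,0.17,0.15,0,0,0.02,0.34,0.15,0,0,0.03,0.51,0.15,0,0,0.04,0.671,0.15,0,0,0.04,0.671]'

```text
time_s: 17.58
ee_pos: [0.4507, -0.1605, 0.2404]
tcp_rot: [-2.157, -2.284, -0.0]
wrist_force: [-0.2, -0.5, 0.5]
width: 0.0361
grasp_force: 0.0
```

Run:
```python
from h import *
B=c0-.0195*LX-.0175*EY+.030*LN
to(B-[0,0,.012],3.2)
im,d=get_image("wrist"); c=cam("wrist"); w=cloud(d,c); np.savez("w5.npz",im=im,w=w)
q=w.reshape(-1,3); col=im.reshape(-1,3).astype(int); h=(q-c0)@n0; X=(q-c0)@LX; Y=(q-c0)@EY
b=(col.max(1)<50)&(h>.035)&(h<.042)&(X<.02)&(X>-.08)&(abs(Y+.01)<.07); print(b.sum(),"bar X",np.percentile(X[b],[1,50,99]),"Y",np.percentile(Y[b],[1,50,99]),"h",np.median(h[b]))
```

```text
t 17.57 pos [ 0.4507 -0.1605  0.2404] ang 3.26 w 0.0361 F [-0.2 -0.5  0.5] grip 0.0 q [-0.48 -0.54]
 shift [ 0.     -0.0002  0.118 ] turn 0.0011 dist 0.118
1877 bar X [-0.0257583  -0.01995845 -0.01544875] Y [-0.07287099 -0.0109551   0.03924762] h 0.03744026076984531
```

Request:
jog_arm --moves '[0.15,0,-0.001,0.05,0,0.15,0,-0.001,0.1,0,0.15,0,-0.001,0.118,0,0.15,0,-0.001,0.118,0,0.4,0,-0.001,0.118,0]' --grip_force 30

```text
time_s: 18.25
ee_pos: [0.45, -0.1607, 0.1226]
tcp_rot: [2.154, 2.286, 0.0]
wrist_force: [0.3, -0.6, 0.3]
width: 0.0256
grasp_force: 0.0
```

Request:
jog_arm --moves '[0.7,0,0,0,0,0.7,0,0,0,0,0.7,0,0,0,0]'

```text
time_s: 18.62
ee_pos: [0.4488, -0.1607, 0.1229]
tcp_rot: [-2.155, -2.285, 0.002]
wrist_force: [-9.6, -4.4, 5.1]
width: 0.0177
grasp_force: 29.0
```

Request:
jog_arm --moves '[0.8,0,-0.001,-0.001,0,0.8,0,-0.002,-0.0025,0,0.8,0,-0.002,-0.0025,0]' --grip_force 45

```text
time_s: 19.0
ee_pos: [0.4479, -0.1607, 0.125]
tcp_rot: [2.157, 2.283, 0.0]
wrist_force: [1.1, 0.5, -2.6]
width: 0.017
grasp_force: 44.2
```

Run:
```python
from h import *
to([.5,-.16,.2],3.2)
im,d=get_image("wrist"); c=cam("wrist"); w=cloud(d,c)
P_=w[60:200,380:420].reshape(-1,3); 
q=w.reshape(-1,3); h=(q-c0)@n0; X=(q-c0)@LX; Y=(q-c0)@EY
for a in np.arange(-.06,.09,.015):
    s=(abs(h)<.015)&(abs(X-a)<.005)&(Y>.015)&(Y<.075)
    if s.sum(): print("X",round(a,3),s.sum(),"h",np.median(h[s]).round(4))
```

```text
t 19.0 pos [ 0.4479 -0.1607  0.125 ] ang 3.25 w 0.017 F [ 1.1  0.5 -2.6] grip 44.2 q [-0.48 -0.54]
 shift [-0.0023  0.0521 -0.075 ] turn 0.0008 dist 0.091
X -0.06 2018 h 0.0023
X -0.045 1571 h 0.002
X -0.03 1677 h 0.0018
X -0.015 3115 h 0.0019
X 0.0 3469 h 0.0012
X 0.015 4000 h 0.001
X 0.03 4686 h 0.0007
X 0.045 5528 h 0.0005
X 0.06 6590 h 0.0002
X 0.075 5118 h -0.0
```

Request:
jog_arm --moves '[0.8,0,0.003,-0.0017,0,0.8,0,0.006,-0.0035,0,0.8,0,0.009,-0.0052,0,0.8,0,0.0113,-0.0065,0,0.8,0,0.0113,-0.0065,0]'

```text
time_s: 19.68
ee_pos: [0.4594, -0.1601, 0.1314]
tcp_rot: [2.158, 2.283, 0.001]
wrist_force: [0.0, -1.1, -3.5]
width: 0.017
grasp_force: 44.3
```

Run:
```python
from h import *
to([.5,-.16,.2],3.2)
im,d=get_image("wrist"); c=cam("wrist"); w=cloud(d,c); cv2.imwrite("pics/w6.png",im)
q=w.reshape(-1,3); h=(q-c0)@n0; X=(q-c0)@LX; Y=(q-c0)@EY
for a in np.arange(-.12,.11,.015):
    s=(abs(h)<.015)&(abs(X-a)<.005)&(Y>.015)&(Y<.075)
    if s.sum(): print("X",round(a,3),s.sum(),"h",np.median(h[s]).round(4))
```

```text
t 19.68 pos [ 0.4594 -0.1601  0.1314] ang 3.22 w 0.017 F [ 0.  -1.1 -3.5] grip 44.3 q [-0.47 -0.53]
 shift [-0.0022  0.0406 -0.0686] turn 0.0004 dist 0.08
X -0.105 1881 h 0.0134
X -0.09 1408 h 0.0103
X -0.06 2301 h 0.0084
X -0.045 2056 h 0.0021
X -0.03 1532 h 0.0019
X -0.015 1776 h 0.0017
X 0.0 3289 h 0.0017
X 0.015 3531 h 0.0012
X 0.03 4085 h 0.0009
X 0.045 4788 h 0.0007
X 0.06 5650 h 0.0005
X 0.075 6775 h 0.0002
X 0.09 3941 h -0.0
```

View pics/w6.png

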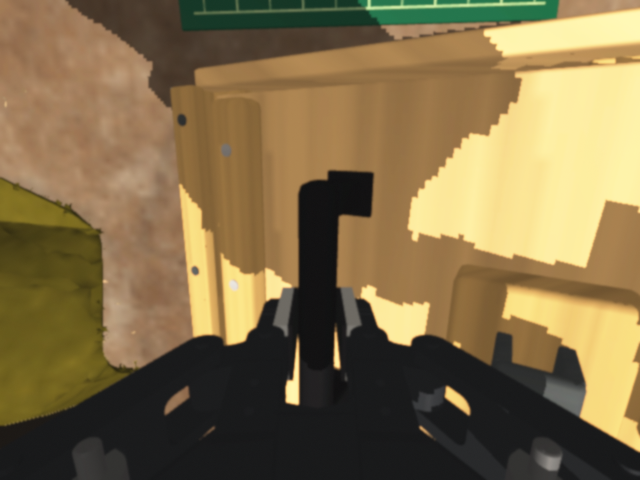

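Held at the bar (318,270), lid slid 13 mm, clear of the lip. Lift off square to the slope.

Request:
jog_arm --moves '[0.8,0,-0.003,-0.005,0,0.8,0,-0.007,-0.013,0,0.8,0,-0.014,-0.025,0,0.8,0,-0.024,-0.045,0,0.8,0,-0.034,-0.065,0]'

```text
time_s: 20.35
ee_pos: [0.4243, -0.1619, 0.1975]
tcp_rot: [2.158, 2.283, 0.0]
wrist_force: [1.3, -0.1, -3.9]
width: 0.017
grasp_force: 44.3
```

Request:
jog_arm --moves '[0.8,0,0,-0.03,0,0.8,0,0,-0.06,0,0.8,0,0,-0.09,0,0.8,0,0,-0.1,0,0.8,0,0,-0.1,0]'

```text
time_s: 20.98
ee_pos: [0.4247, -0.1619, 0.2964]
tcp_rot: [2.158, 2.282, 0.0]
wrist_force: [-0.8, -0.1, -4.8]
width: 0.0171
grasp_force: 44.7
```

```bash
cat >> h.py <<'E'
def lidplane():
    im,d=get_image("wrist"); c=cam("wrist"); w=cloud(d,c); s=robot.get_state(); q=w.reshape(-1,3); p=s["ee_pos"]
    col=im.reshape(-1,3).astype(int)
    g=(np.linalg.norm(q-p,axis=1)<.14)&(q[:,2]<p[2]-.002)&(col.max(1)>70)&(col[:,2]>col[:,0]+15); q=q[g]; rng=np.random.default_rng(0); best=0
    for k in range(400):
        a=q[rng.choice(len(q),3,False)]; n=np.cross(a[1]-a[0],a[2]-a[0]); n/=np.linalg.norm(n)+1e-12; i=abs((q-a[0])@n)<.0015
        if i.sum()>best: best=i.sum();I=i
    c_=q[I].mean(0); n=np.linalg.svd(q[I]-c_,full_matrices=False)[2][2]; n*=np.sign(n[2])
    print("lid tilt about y",np.degrees(np.arctan2(-n[0],n[2])).round(1),"about x",np.degrees(np.arctan2(n[1],n[2])).round(1),"perp TCP->face",((p-c_)@n).round(4),best,len(q)); return w,im
E
python3 - <<'E'
from h import *
w,im=lidplane(); to([.4774,.1037,.26],4.6)
E
```

```text
lid tilt about y 28.1 about x -1.4 perp TCP->face 0.0211 28097 39156
t 21.02 pos [ 0.4245 -0.1618  0.2957] ang 3.21 w 0.017 F [ 1.3  0.7 -5.9] grip 44.7 q [-0.51 -0.57]
 shift [0.2621 0.0677 0.0358] turn -0.0243 dist 0.273
```

Lid held firmly at 28° tilt. Carry sideways to the mat.

Request:
jog_arm --moves '[0.8,0.03,0,0,0,0.8,0.08,0,0,0,0.8,0.13,0,0,0,0.8,0.18,0.005,0,-0.01,0.8,0.23,0.015,0.01,-0.024]'

```text
time_s: 21.65
ee_pos: [0.4267, 0.0701, 0.2856]
tcp_rot: [-2.13, -2.308, 0.0]
wrist_force: [1.6, -1.1, -4.1]
width: 0.0166
grasp_force: 44.8
```

Run:
```python
from h import *
lidplane(); to([.435,.1024,.085],4.6)
```

```text
lid tilt about y 28.0 about x -2.3 perp TCP->face 0.0212 28004 39150
t 21.7 pos [0.4266 0.0744 0.2842] ang 4.73 w 0.0168 F [-3.   2.7 -7.1] grip 43.9 q [ 0.02 -0.07]
 shift [0.0268 0.0111 0.1992] turn 0.0022 dist 0.201
```

Request:
jog_arm --moves '[0.8,0.012,0.006,0.04,0,0.8,0.026,0.011,0.09,0,0.8,0.026,0.011,0.14,0,0.8,0.026,0.011,0.18,0,0.8,0.026,0.011,0.199,0]' --grip_force 30

```text
time_s: 22.32
ee_pos: [0.4345, 0.0952, 0.0844]
tcp_rot: [-2.128, -2.306, 0.005]
wrist_force: [0.0, 0.8, -4.2]
width: 0.0172
grasp_force: 44.0
```

Request:
jog_arm --moves '[0.8,0,0,0.01,0,0.8,0,0,0.017,0,0.8,0,0,0.021,0,0.8,0,0,0.021,0]'

```text
time_s: 22.82
ee_pos: [0.4361, 0.0954, 0.0665]
tcp_rot: [2.131, 2.308, 0.001]
wrist_force: [0.2, -1.2, -4.6]
width: 0.017
grasp_force: 43.9
```

Run:
```python
from h import *
lidplane(); to([.4614,.1024,.032],4.6)
```

```text
lid tilt about y 26.3 about x -3.4 perp TCP->face 0.0212 30445 51435
t 22.88 pos [0.4362 0.0954 0.0667] ang 4.59 w 0.0169 F [-0.   0.1 -4.5] grip 43.9 q [ 0.07 -0.01]
 shift [0.005  0.0256 0.0347] turn -0.0002 dist 0.043
```

Request:
jog_arm --moves '[0.75,0.006,0,0,0,0.75,0.006,0.002,0.003,0,0.75,0.006,0.006,0.007,0,0.75,0.006,0.01,0.011,0,0.75,0.006,0.014,0.015,0]' --grip_force 25

```text
time_s: 23.5
ee_pos: [0.4497, 0.1024, 0.0508]
tcp_rot: [-2.131, -2.308, 0.0]
wrist_force: [-0.6, 0.6, -4.6]
width: 0.0132
grasp_force: 26.2
```

Run:
```python
from h import *
lidplane(); to([.4614,.1024,.032],4.6)
```

```text
lid tilt about y -0.9 about x -0.1 perp TCP->face 0.0252 62971 101283
t 23.55 pos [0.4501 0.1024 0.0505] ang 4.58 w 0.0137 F [ 0.4 -0.6 -5.5] grip 26.1 q [0.08 0.  ]
 shift [-0.0009  0.0112  0.0185] turn -0.0004 dist 0.022
```

Lid settled flat in the grip, 12 mm above the mat. Centre and lower.

Request:
jog_arm --moves '[0.75,-0.001,0.005,0,0,0.75,-0.001,0.011,0.002,0,0.75,-0.001,0.011,0.006,0,0.75,-0.001,0.011,0.009,0,0.75,-0.001,0.011,0.011,0]'

```text
time_s: 24.18
ee_pos: [0.4603, 0.1023, 0.0401]
tcp_rot: [-2.131, -2.308, 0.0]
wrist_force: [-0.1, 0.5, -4.7]
width: 0.0137
grasp_force: 26.1
```

Run:
```python
from h import *
lidplane(); to([.4614,.1024,.0385],4.6)
im,d=get_image("scene"); cv2.imwrite("pics/s2.png",cv2.resize(im[150:420,160:480],None,fx=2.2,fy=2.2,interpolation=cv2.INTER_CUBIC))
```

```text
lid tilt about y -0.7 about x -0.1 perp TCP->face 0.0252 63016 103593
t 24.23 pos [0.4603 0.1023 0.0399] ang 4.59 w 0.0132 F [-0.3  1.1 -4.3] grip 26.1 q [ 0.08 -0.  ]
 shift [-0.      0.0011  0.0014] turn -0.0002 dist 0.002
```

View pics/s2.png

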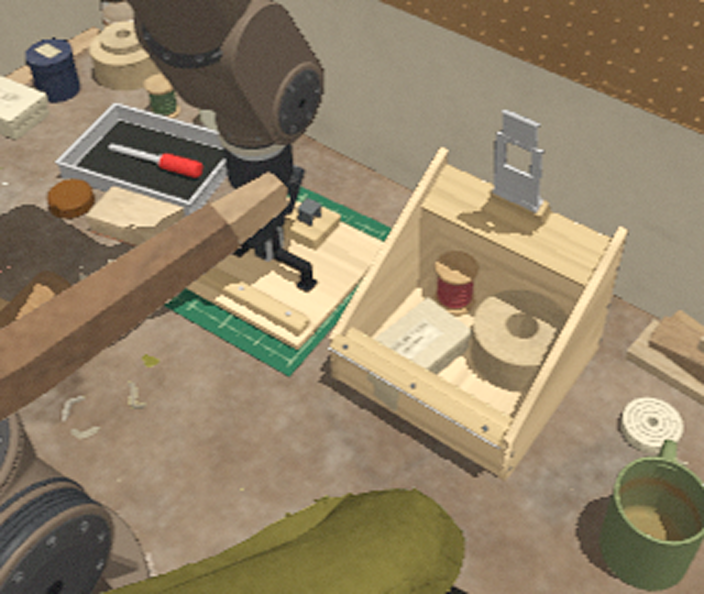

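The bin is open with the hasp upright behind, pin in tray, lid flat just above the mat. Last millimetres.

Request:
jog_arm --moves '[0.75,0,0.001,0.001,0,0.75,0,0.001,0.002,0,0.75,0,0.001,0.002,0]'

```text
time_s: 24.65
ee_pos: [0.4616, 0.1024, 0.0383]
tcp_rot: [2.131, 2.308, 0.0]
wrist_force: [0.2, 0.3, -4.6]
width: 0.0136
grasp_force: 26.1
```

Request:
jog_arm --moves '[0.75,0,0,0.0008,0,0.75,0,0,0.0008,0]'

```text
time_s: 24.9
ee_pos: [0.4614, 0.1024, 0.0376]
tcp_rot: [-2.131, -2.309, -0.0]
wrist_force: [-1.7, 1.0, -2.0]
width: 0.0133
grasp_force: 26.4
```

Touching. Release slowly and rise.

Request:
jog_arm --moves '[0.75,0,0,0.0006,0,0.5,0,0,0.0006,0,0.3,0,0,0.0006,0,0.3,0,0,0.0006,0,0.3,0,0,-0.02,0]'

```text
time_s: 25.52
ee_pos: [0.461, 0.1023, 0.0569]
tcp_rot: [-2.13, -2.307, 0.003]
wrist_force: [0.1, 1.7, -0.8]
width: 0.0298
grasp_force: 0.0
```

Request:
jog_arm --moves '[0.3,0,0,-0.05,0,0.3,0,0,-0.1,0,0.3,0,0,-0.16,0,0.3,0,0,-0.21,0,0.3,0,0,-0.24,0]'

```text
time_s: 26.15
ee_pos: [0.4616, 0.1024, 0.3001]
tcp_rot: [2.129, 2.307, 0.004]
wrist_force: [0.1, 0.4, -0.2]
width: 0.0298
grasp_force: 0.0
```

Run:
```python
from h import *
to([.4614,.1024,.0385],4.6)
im,d=get_image("wrist"); c=cam("wrist"); w=cloud(d,c); cv2.imwrite("pics/w7.png",im)
m=(abs(w[...,2]-.013)<.004)&(im[...,2].astype(int)>im[...,0].astype(int)+15)
k,lab,st,_=cv2.connectedComponentsWithStats(m.astype(np.uint8)); i=1+st[1:,4].argmax(); q=w[lab==i]
print("lid",cv2.minAreaRect((q[:,:2]*1000).astype(np.float32)),np.percentile(q[:,2],[2,50,98]))
ims,ds=get_image("scene"); ws=cloud(ds,cam("scene"))
for t in ["jar_mid","sanding_block_mid","spool_mid","beeswax_mid","tape_measure_mid","mug_mid","pin_mid","hasp"]:
    for x in spotter.spot_in("scene",t)[:1]: print(t,round(x["score"],2),np.round(x["rect"]))
```

```text
t 26.15 pos [0.4616 0.1024 0.3001] ang 4.59 w 0.0298 F [ 0.1  0.4 -0.2] grip 0.0 q [ 0.08 -0.  ]
 shift [-0.     -0.001   0.2616] turn -0.0002 dist 0.262
lid ((479.1213073730469, 103.56289672851562), (192.5794677734375, 195.37020874023438), 4.557216167449951) [0.01326951 0.0150056  0.01663083]
jar_mid 0.83 [248. 174. 271. 214.]
sanding_block_mid 0.57 [197. 239. 244. 262.]
spool_mid 0.74 [224. 180. 242. 203.]
beeswax_mid 0.63 [181. 229. 201. 250.]
tape_measure_mid 0.32 [243. 240. 334. 304.]
mug_mid 0.58 [432. 351. 486. 421.]
pin_mid 0.71 [208. 215. 252. 232.]
hasp 0.69 [384. 201. 409. 240.]
```

View pics/w7.png

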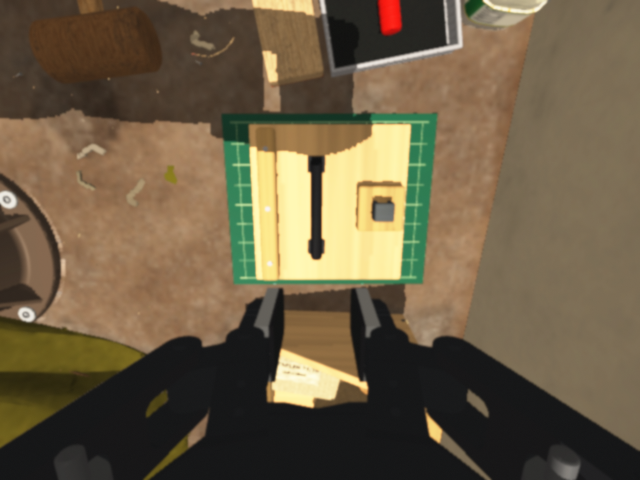

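The lid lies centred within 2 mm on the mat, bar up at (316,207), and the bystanders are unmoved. Handing in.

```bash
python3 -c "
from bench import robot
print(robot.close_job())"
```

```text
the job is handed in; nothing more can be done
None
```

The job is done and handed in at about 26 s: the pin lies flat in the steel tray, the hasp stands folded back at about 2 rad, the lid lies flat, handle up, within about 2 mm of the mat's centre, and I saw no bystander moved (the tape measure was not re-found by the detector afterwards, but the camera picture shows it in place).

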